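# Put the test kit away in the two-tier desk organiser

## Robot

A 6-joint arm with a two-finger parallel gripper is mounted at the origin on a cart in front of the work surface, level with it; the furniture and walls round the work are solid. World frame = base frame: x ahead of the robot, y to its left, z up, the work surface at z = 0. Lengths are in m, angles in rad, forces in N, time in s.
With the tool pointing down it reaches from about 0.3 to 0.875 m from the base axis. Payload 6.4 kg.
Tool frame: the origin (TCP) lies between the finger pads; the fingertips stand 19 mm ahead of it and the grasp point (between the pads) is the TCP (ctrl.tips_ahead is the z of the fingertips in the tool frame, in m); z points along the fingers, y is the line along which they close (so a half turn about z gives the same grasp; the last joint's range is limited). The gripper opens to 85 mm and grips with 20 to 120 N. Pads are 22 mm wide; open, the fingers measure 114 mm over their backs; the gripper's body (76 mm by 85 mm) begins 54 mm behind the grasp point. The pads swing forward as they close: fully open they stand 13 mm farther back than shut.
Start: joints at [1.063, 0.181, 1.607, -0, 1.354, -0.206], TCP at [0.171, 0.549, 0.222] pointing down, gripper open.
Joint ranges: [-2.99, 2.99], [-0.89, 2.07], [0.3, 2.58], [-1.14, 4.28], [0, 2.63], [-3.12, 3.12]. Speed limits (rad/s): [2.57, 2.57, 3.01, 3.14, 3.14, 3.14].

## Interface

Orientations are given as a unit quaternion [w, x, y, z].
In Python, from bench import readout, vision, ctrl gives the robot as it stands.
- The arm moves only by the tool play_rows, never from a script. Its arguments are lists of equal length, an entry for each row: "xyz": the shift along the tool's x, y, z in mm, a list of three; "rot": the turn, a rotation vector about the tool's x, y, z in rad, a list of three; "grip": the opening, from 0 (shut) to 1 (fully open). In form: {"xyz": [[x, y, z], ...], "rot": [[rx, ry, rz], ...], "grip": [grip, ...]}. A call has exactly 10 rows; each row is the pose to reach, as a shift and turn from the pose commanded when the call began, along the tool's axes at that moment; what a row does not reach only later rows make up. A row lasts 1/8 s, in which the tool goes at most 62.5 mm and 10.7 degrees, less where a joint would pass 70% of its speed; a pose out of reach is approached as far as the arm can. A call with a gripper value outside its range is refused whole. The fingers move at their own pace and stop on an object; the grip force is fixed at half the most. Time passes only in rows, so rows that repeat a pose let the fingers close, or fill a call up. It gives the time, the measured TCP pose, the force, the opening and the grip force at its end, in the units of the state.
- readout.get_obs(): the state, without advancing time (a new reading comes with each control period).
- vision.camera(name): name is "side" or "top"; returns a dict with "color" (400x640x3 uint8, red, green, blue), "depth" (400x640 float32, m along the optical axis (not along the pixel's ray), 0 where there is no reading), "camera_matrix" (3x3 intrinsics, pixels), "extrinsics" (4x4, takes a point from camera to world coordinates). Camera axes: x right, y down, z forward; pixel columns grow to the right and rows downward; lengths in m; the calibration is good to about 2 mm. A picture is of the moment at which its call begins.
- ctrl.hand_in(): hands the job in; it is judged then, once.
The state is a dict: "time_s": time; "q": joint angles; "dq": joint speeds; "joint_efforts": joint torques, N m; "eef_pos": TCP position; "eef_rot": TCP orientation; "wrist_force": force on the tool from outside, world axes, zero at the start; "torque": the same for the moment, N m; "opening": opening from 0.0 (shut) to 1.0 (fully open); "grasp_force": force on a finger pad.
Only numpy, scipy, OpenCV 4.12 (cv2) and the standard library are available. Lean on these libraries where they do the work, as an engineer would, in place of code of your own. Each camera call takes 0.05 s, during which the arm holds its last target. There are 200 camera calls.

## Task

Put the open test kit away: shut its lid and slide it into the bottom bay of the desk organiser, fully home against the back stop, and set the white upper tray back on the four posts above it, every corner hole over its own post and the tray level on their shoulders. Lower the tray rather than dropping it, keep its carton and pen in it, and leave the vial, tape roll and rubber stamp that stand round the work where they are.

Things in the scene. Friction and masses are not known exactly. Their poses are not given: they have to be found in the camera images.
- stand: bottom bay of the desk organiser, fixed to the desk: two low grey side guides, a grey back stop, four dark posts with brass pins. Origin on the desk at the middle of the posts; +x points from the open front to the back stop, z up. Posts at x = +-48, y = +-96 mm: 17 mm thick up to a flat shoulder at z = 70 mm, then a pin 9 mm thick with a tapered nose, tip at z = 100 mm
- back_stop (a point): middle of the back stop's inner face: stand x = +56 mm, 20 mm above the desk; the stop is 34 mm high. With the kit home against it, the kit's origin lies at stand x = +2 to +4 mm
- mouth (a point): middle of the bay's open front, on the desk at stand x = -62 mm: from here to x = +62 mm run the guides, inner faces at y = +-82 mm, 30 mm high; in front of them lead-ins flare out by 15 mm a side, to x = -93 mm
- post0 (a point): centre of the shoulder of the post at stand x = -48, y = +96, z = 70 mm
- post1 (a point): centre of the shoulder of the post at stand x = +48, y = +96, z = 70 mm
- post2 (a point): centre of the shoulder of the post at stand x = +48, y = -96, z = 70 mm
- post3 (a point): centre of the shoulder of the post at stand x = -48, y = -96, z = 70 mm
- tray: loose white tray, 126 (x) x 218 (y) mm, about 0.37 kg with contents, on the desk. Origin under the middle of its floor, z up. Floor 6 mm thick with through holes 12 mm wide at x = +-48, y = +-96 mm, outside the end walls; walls 31 mm high round x = +-62, y = +-82 mm; wooden carrying handle over the middle. Half a turn makes no difference: it fits the posts either way round
- tray_handle (a point): middle of the handle bar, tray x = 0, y = 0, z = 72 mm: the bar is 14 mm thick (x), 110 mm long (y), from z = 63 to 81 mm, on two uprights at tray y = +-46 mm
- carton: small white carton with a violet stripe, 45 x 70 x 20 mm, loose in the tray beside the handle; origin under its middle
- pen: white and blue pen, 145 mm long, loose in the tray on the other side of the handle; origin under its middle
- kit: open test kit box, white with a teal lid, 105 (x) x 152 (y) mm, 43 mm high shut, about 0.2 kg, loose on the desk in front of the bay. Origin under its middle; lid hinge along y at x = +54, z = 35 mm, the side towards the bay; its flat front wall, at x = -49 mm, 34 mm high, faces away from the bay. It goes in hinge side first, kit x along stand x
- kit_lid (a joint): angle of the kit's lid: 0 shut, 1.57 upright, 1.92 leaning back open towards the bay. The lid is light (50 g) and stays where it is left near upright; well below upright it sinks shut by itself in a few seconds
- lid_edge (a point): middle of the lid's free edge, 104 mm from the hinge; the lid is 152 mm wide and 8 mm thick
- vial: white vial with a blue cap, 24 mm wide, 51 mm high, in front of the thermometer, bystander; origin under its middle
- tape_roll: brown tape roll lying flat, 94 mm across, 48 mm high, near the front edge of the desk, bystander; origin under its middle
- stamp: wooden rubber stamp, 29 x 55 mm, 73 mm high, in front of the stapler and paper pile, bystander; origin under its middle
There are look-alikes about, which are no part of the job. What is shaped like the carton but blue is not meant.

How it is judged:
At the end, for the whole second after the job is handed in: Lid shut (0.06 rad); kit flat in the bay within 6 mm of the back stop, square within 0.08 rad; tray level (0.03 rad) on the four shoulders, underside at 67 to 73 mm, centred within 5 mm and square within 0.04 rad, carton and pen lying in it; tray and kit at rest (value of joint kit_lid below 0.06 rad and x of kit in the frame of stand between -0.004 and 0.01 m and y of kit in the frame of stand between -0.01 and 0.01 m and angle between the x axis of kit and the x axis of stand, either way round below 0.08 rad and angle between kit's own z axis and vertical below 0.05 rad and height (world z) of kit below 0.006 m and horizontal distance between tray and stand below 0.005 m and angle between the x axis of tray and the x axis of stand, either way round below 0.04 rad and z of tray in the frame of stand between 0.067 and 0.073 m and angle between tray's own z axis and vertical below 0.03 rad and x of carton in the frame of tray between -0.06 and 0.06 m and y of carton in the frame of tray between -0.08 and 0.08 m and z of carton in the frame of tray between 0 and 0.03 m and x of pen in the frame of tray between -0.06 and 0.06 m and y of pen in the frame of tray between -0.08 and 0.08 m and z of pen in the frame of tray between 0 and 0.03 m and linear speed of each of tray, kit below 0.02 m/s); the robot touches nothing.
It fails at once if the tray is dropped: it falls freely, touching nothing, faster than 0.7 m/s (a fall of about 25 mm) (contact force between tray and anything else below 0.05 N and linear speed of tray above 0.7 m/s).
It fails at once if the vial is moved by more than 30 mm (distance of vial from where it was at the start of the episode above 0.03 m).
It fails at once if the tape roll is moved by more than 30 mm (distance of tape_roll from where it was at the start of the episode above 0.03 m).
It fails at once if the rubber stamp is moved by more than 30 mm (distance of stamp from where it was at the start of the episode above 0.03 m).
It also fails if it takes over 69 s, if anything falls off the work surface, if the arm or the gripper's body presses on something with over 40 N, if the wrist force passes 120 N, or if a joint passes its speed limit or range.

## Working session

There is one attempt and no reset: what is moved stays moved. The work goes in short steps, Python scripts to look and compute and a tool call to move; the robot and the scene stay as the last step left them, time stands still between calls to the robot, and variables do not carry over. Pictures are saved under pics/ and viewed, at most 12 in all, crops included, and the job is handed in when it is done.

Besides the shell and the picture viewer there is one more tool, called after "Call:" by a JSON object that holds its "api" and its "payload". play_rows: Moves the arm, as the interface text tells. Its arguments: {"type":"object","properties":{"xyz":{"type":"array","items":{"type":"array","items":{"type":"number"}}},"rot":{"type":"array","items":{"type":"array","items":{"type":"number"}}},"grip":{"type":"array","items":{"type":"number"}}},"required":["xyz","rot","grip"]}

```bash
mkdir -p pics; ls; python3 - <<'E'
from bench import readout, vision, ctrl
import cv2,numpy as np
for n in("top","side"):
    c=vision.camera(n); cv2.imwrite(f"pics/{n}0.png",c["color"][:,:,::-1]); np.savez(f"{n}0.npz",**c)
    print(n,c["camera_matrix"].round(1).tolist(),c["extrinsics"].round(4).tolist())
o=readout.get_obs();print({k:np.round(v,3).tolist() for k,v in o.items()},ctrl.tips_ahead)
E
```

```text
pics
top [[420.9, 0.0, 318.9], [0.0, 420.9, 192.2], [0.0, 0.0, 1.0]] [[0.0184, -0.9969, 0.0763, 0.454], [-0.9998, -0.0182, 0.0044, 0.0023], [-0.003, -0.0764, -0.9971, 1.474], [0.0, 0.0, 0.0, 1.0]]
side [[395.1, 0.0, 319.8], [0.0, 395.1, 193.9], [0.0, 0.0, 1.0]] [[0.8979, -0.2414, 0.3681, 0.1312], [-0.4402, -0.499, 0.7465, -0.8903], [0.0035, -0.8323, -0.5543, 0.7045], [0.0, 0.0, 0.0, 1.0]]
{'time_s': 0.1, 'q': [1.063, 0.181, 1.608, 0.0, 1.354, -0.206], 'dq': [0.001, -0.003, -0.001, 0.001, 0.001, 0.0], 'joint_efforts': [0.001, -44.588, -35.224, -0.0, 0.004, -0.0], 'eef_pos': [0.171, 0.549, 0.221], 'eef_rot': [-0.0, 0.15, 0.989, -0.001], 'wrist_force': [0.808, 0.308, 0.378], 'torque': [0.036, 0.002, 0.026], 'grasp_force': 0.0, 'opening': 1.0} 0.019
```

View pics/top0.png

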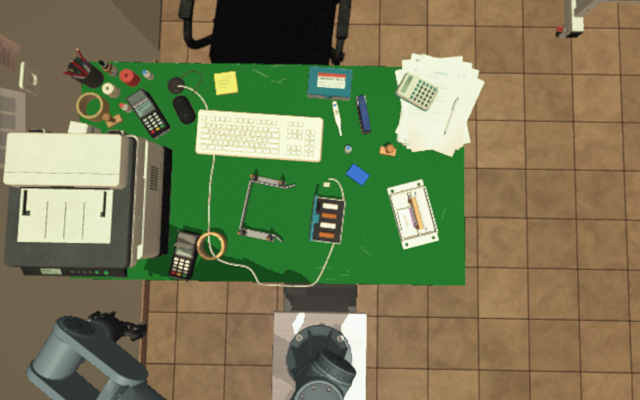

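View pics/side0.png

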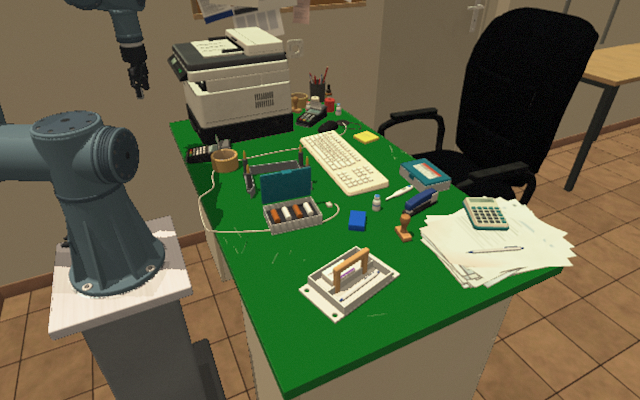

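The top view shows the stand around (262,209) with its open front facing right (world -y). The open kit is at (327,218), the white tray with handle at (413,213), the tape roll at (210,245), the vial at (348,149) and the stamp at (388,149). The blue box at (358,174) is the carton look-alike. The real carton should be in the tray, which I'll check in an enlarged crop.

```bash
cat > h.py <<'E'
import numpy as np,cv2
from bench import readout,vision,ctrl
def pts(c):
    K=c["camera_matrix"];T=c["extrinsics"];d=c["depth"];v,u=np.mgrid[:d.shape[0],:d.shape[1]]
    P=np.stack([(u-K[0,2])/K[0,0]*d,(v-K[1,2])/K[1,1]*d,d],-1)@T[:3,:3].T+T[:3,3]
    P[d<=0]=np.nan;return P
def ray(c,u,v,z):
    K=c["camera_matrix"];T=c["extrinsics"];r=T[:3,:3]@[(u-K[0,2])/K[0,0],(v-K[1,2])/K[1,1],1]
    return T[:3,3]+r*(z-T[2,3])/r[2]
def mm(p):return np.round(np.asarray(p)*1e3,1).tolist()
def rect(xy):
    r=cv2.minAreaRect((np.asarray(xy)*1e3).astype(np.float32));return np.round(r[0],1).tolist(),np.round(r[1],1).tolist(),round(r[2],1)
E
python3 - <<'E'
from h import *
t=dict(np.load("top0.npz"));s=dict(np.load("side0.npz"))
a=cv2.resize(t["color"][165:260,225:445],(792,342),interpolation=cv2.INTER_CUBIC)
b=cv2.resize(s["color"][145:335,235:425],(258,258)) 
b=cv2.resize(s["color"][145:250,235:345],(268,256),interpolation=cv2.INTER_CUBIC);b2=cv2.resize(s["color"][235:325,290:410],(341,256),interpolation=cv2.INTER_CUBIC)
im=np.zeros((600,792,3),np.uint8);im[:342]=a;im[343:599,:268]=b;im[343:599,270:611]=b2
cv2.imwrite("pics/crop0.png",im[:,:,::-1])
for n,c in(("top",t),("side",s)):
    P=pts(c);z=P[...,2]
    box=lambda x0,x1,y0,y1,z0,z1:(P[...,0]>x0)&(P[...,0]<x1)&(P[...,1]>y0)&(P[...,1]<y1)&(z>z0)&(z<z1)
    print(n,"desk z",mm(np.nanmedian(z[box(.3,.6,-.15,-.05,-.02,.02)])))
    def comp(m,l):
        k,L,S,C=cv2.connectedComponentsWithStats(m.astype(np.uint8),connectivity=8)
        for i in range(1,k):
            if S[i,4]>3:
                q=P[L==i];print(l,"px",C[i].round(1),S[i,4],"med",mm(np.median(q,0)),"min",mm(q.min(0)),"max",mm(q.max(0)),rect(q[:,:2]))
    comp(box(.2,.6,.06,.36,.05,.12),"posts")
    comp(box(.2,.6,-.45,-.18,.055,.1),"handle")
    comp(box(.2,.6,-.45,-.18,.02,.04),"walls")
    comp(box(.2,.6,-.45,-.18,.003,.1),"tray")
    comp(box(.2,.6,-.1,.06,.02,.05),"kit")
    comp(box(.2,.6,-.1,.1,.06,.2),"lid")
E
```

```text
top desk z 0.7
posts px [279.7 182.4] 23 med [590.8, 139.6, 72.6] min [584.4, 133.0, 53.0] max [599.8, 149.4, 101.3] ([591.5, 141.1], [14.3, 14.2], 46.5)
posts px [239.7 232.7] 24 med [421.2, 268.0, 74.5] min [414.0, 262.8, 51.6] max [427.3, 273.8, 102.2] ([420.7, 268.3], [13.3, 11.0], 0.0)
posts px [267.6 238.3] 22 med [405.8, 174.5, 71.2] min [399.2, 168.2, 53.9] max [412.4, 184.8, 101.5] ([404.4, 176.0], [14.2, 14.7], 45.6)
posts px [216.7 256.3] 6 med [342.0, 348.0, 51.2] min [335.3, 343.3, 50.0] max [345.3, 349.8, 53.6] ([340.4, 348.0], [4.7, 9.3], 47.5)
handle px [416.2 213.4] 162 med [497.3, -314.6, 80.7] min [444.7, -334.8, 56.5] max [547.0, -296.6, 88.0] ([496.2, -315.8], [107.6, 15.0], 15.8)
walls px [409.8 216.5] 603 med [481.5, -297.5, 28.3] min [402.6, -398.3, 20.0] max [589.1, -235.8, 39.6] ([495.9, -316.2], [163.9, 126.2], 15.6)
tray px [381. 186.] 4 med [592.1, -208.5, 3.6] min [588.7, -211.5, 3.2] max [595.7, -205.0, 6.4] ([592.2, -208.5], [5.0, 4.9], 45.9)
tray px [384.8 186. ] 4 med [592.1, -222.2, 5.3] min [588.9, -222.5, 3.8] max [595.8, -218.1, 9.1] ([592.7, -22
[... 14013 characters left out ...]
.3)
walls px [346.3 276.2] 1181 med [478.0, -311.3, 26.6] min [398.7, -399.6, 20.0] max [588.8, -237.7, 39.9] ([494.3, -317.8], [166.9, 126.7], 15.2)
tray px [346.2 281.6] 3870 med [474.1, -328.3, 14.6] min [372.9, -407.5, 3.0] max [599.8, -229.8, 83.4] ([493.9, -318.5], [220.5, 127.8], 14.9)
kit px [285.5 197.2] 175 med [469.0, 28.3, 43.4] min [396.8, 16.9, 36.2] max [547.5, 39.2, 50.0] ([472.0, 28.3], [7.6, 151.4], 83.8)
kit px [291.3 211.9] 842 med [464.3, -31.8, 29.3] min [387.4, -82.2, 20.0] max [546.3, 34.7, 36.2] ([466.5, -23.2], [108.9, 150.8], 83.4)
lid px [285.  181.2] 1168 med [469.7, 24.8, 102.1] min [396.2, 6.5, 60.1] max [548.1, 38.1, 141.6] ([471.4, 19.6], [24.7, 152.2], 84.7)
```

View pics/crop0.png

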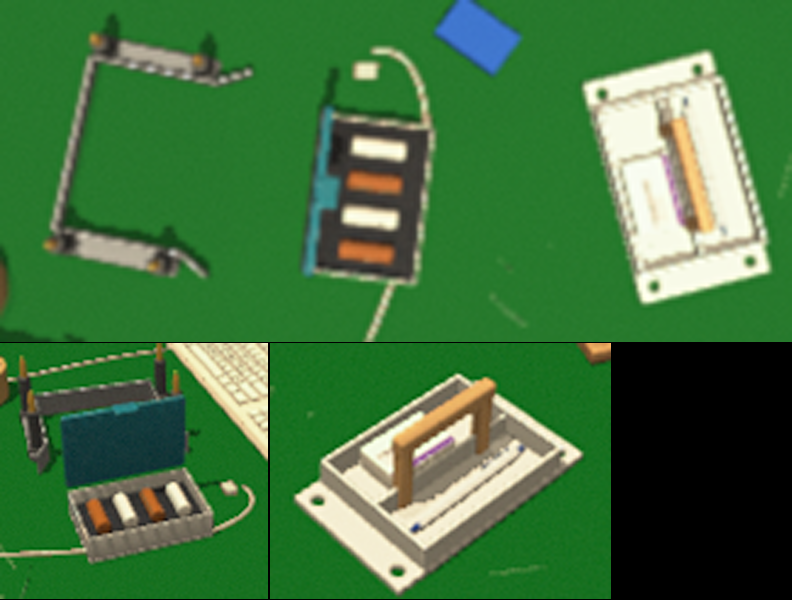

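The crop confirms the carton: white with a violet stripe, left of the handle at crop (650,195), with the pen to the right. The blue box at crop (478,35) is the decoy. Next I'll fit the stand and the lid.

```bash
cat >> h.py <<'E'
def brass(c,z0=.05):
    P=pts(c);h=cv2.cvtColor(c["color"],cv2.COLOR_RGB2HSV);x,y,z=P[...,0],P[...,1],P[...,2]
    m=(h[...,0]>8)&(h[...,0]<28)&(h[...,1]>110)&(h[...,2]>70)&(x>.36)&(x<.66)&(y>.1)&(y<.33)
    k,L,S,C=cv2.connectedComponentsWithStats(m.astype(np.uint8),connectivity=8)
    for i in range(1,k):
        if S[i,4]>2:
            q=P[L==i];print("brass",C[i].round(1),S[i,4],"ray@.085",mm(ray(c,*C[i],.085)[:2]),"3d",mm(np.nanmedian(q,0)),"zmax",mm(np.nanmax(q[:,2])))
E
python3 - <<'E'
from h import *
t=dict(np.load("top0.npz"));s=dict(np.load("side0.npz"))
for n,c in(("top",t),("side",s)):
    print(n);brass(c);P=pts(c);x,y,z=P[...,0],P[...,1],P[...,2]
    m=(x>.39)&(x<.65)&(y>.085)&(y<.33)&(z>.022)&(z<.036);q=P[m];print("guides",m.sum(),rect(q[:,:2]))
    # stand frame guess, back stop line / guide lines
    a=np.radians(79.5);sx=np.array([np.cos(a),np.sin(a)]);sy=np.array([-sx[1],sx[0]]);o=np.array([.506,.204])
    r=np.stack([(q[:,:2]-o)@sx,(q[:,:2]-o)@sy],1)
    for l,k,ax in(("back",(r[:,0]>.045)&(abs(r[:,1])<.07),1),("g+",(abs(r[:,0])<.04)&(r[:,1]>.06),0),("g-",(abs(r[:,0])<.04)&(r[:,1]<-.06),0)):
        if k.sum()>4:
            p=np.polyfit(r[k,ax],r[k,1-ax],1);print(l,k.sum(),"slope",p[0].round(3),"off",mm(p[1]),"range",mm([r[k,1-ax].min(),r[k,1-ax].max()]))
    m=(x>.41)&(x<.53)&(y>-.02)&(y<.06)&(z>.055)&(z<.135);q=P[m]
    A=np.c_[q[:,0],q[:,2],np.ones(len(q))];f=np.linalg.lstsq(A,q[:,1],rcond=None)[0];print("lid y=",f.round(4),len(q),"y@z.035,.14 x.47",mm([f@[.47,.035,1],f@[.47,.14,1]]))
E
```

```text
top
brass [251.1 175.9] 8 ray@.085 [610.5, 234.6] 3d [609.0, 233.7, 92.7] zmax 101.0
brass [279.5 181. ] 6 ray@.085 [595.1, 139.9] 3d [594.4, 139.8, 87.7] zmax 99.2
brass [239.  232.5] 6 ray@.085 [422.6, 268.7] 3d [422.6, 267.9, 89.5] zmax 101.1
brass [267.3 238.3] 6 ray@.085 [405.2, 175.0] 3d [404.9, 174.5, 89.6] zmax 101.5
brass [224.4 245.3] 32 ray@.085 [380.0, 315.3] 3d [377.1, 328.5, 30.0] zmax 50.9
guides 184 ([491.7, 213.6], [191.7, 239.2], 79.5)
back 67 slope -0.002 off 59.9 range [57.4, 63.4]
g+ 23 slope 0.002 off 82.5 range [81.1, 84.1]
g- 23 slope -0.007 off -84.1 range [-85.9, -82.4]
lid y= [-0.1011 -0.1041  0.0913] 55 y@z.035,.14 x.47 [40.2, 29.2]
side
brass [299.6 148.4] 14 ray@.085 [603.9, 226.0] 3d [606.8, 232.2, 81.9] zmax 94.4
brass [243.7 155.1] 18 ray@.085 [417.6, 262.2] 3d [418.4, 267.7, 80.7] zmax 98.9
brass [227.7 165.2] 83 ray@.085 [351.9, 219.0] 3d [373.5, 327.3, 25.1] zmax 47.4
brass [306.6 161.6] 17 ray@.085 [586.7, 131.1] 3d [590.2, 137.8, 78.8] zmax 94.1
brass [247.1 168.9] 23 ray@.085 [400.2, 169.7] 3d [400.8, 174.7, 82.9] zmax 94.4
guides 259 ([488.4, 212.8], [191.4, 237.4], 78.9)
back 143 slope -0.011 off 58.1 range [49.5, 66.2]
g+ 11 slope -0.007 off 84.7 range [82.8, 85.9]
g- 9 slope -0.149 off -79.3 range [-95.5, -80.7]
lid y= [-0.1061 -0.0673  0.0815] 893 y@z.035,.14 x.47 [29.3, 22.2]
```

Call:
{"api": "play_rows", "payload": {"xyz": [[-43, -34, 0], [-85, -69, 0], [-128, -103, 0], [-170, -138, 0], [-213, -172, 0], [-255, -206, 0], [-298, -241, 0], [-340, -275, 0], [-383, -310, 0], [-425, -344, 0]], "rot": [[0, 0, 0.145], [0, 0, 0.29], [0, 0, 0.435], [0, 0, 0.58], [0, 0, 0.725], [0, 0, 0.87], [0, 0, 1.015], [0, 0, 1.16], [0, 0, 1.305], [0, 0, 1.452]], "grip": [0, 0, 0, 0, 0, 0, 0, 0, 0, 0]}}

```text
time_s: 1.35
eef_pos: [0.475, 0.0926, 0.2217]
eef_rot: [-0.0, 0.77, 0.638, -0.0]
wrist_force: [0.1, 1.2, 0.1]
opening: 0.001
grasp_force: 0.0
```

Call:
{"api": "play_rows", "payload": {"xyz": [[0, 0, 54], [0, 0, 107], [-20, 0, 107], [-40, 0, 107], [-55, 0, 107], [-70, 0, 107], [-85, 0, 107], [-100, 0, 107], [-115, 0, 107], [-130, 0, 107]], "rot": [[0, 0, 0], [0, 0, 0], [0, 0, 0], [0, 0, 0], [0, 0, 0], [0, 0, 0], [0, 0, 0], [0, 0, 0], [0, 0, 0], [0, 0, 0]], "grip": [0, 0, 0, 0, 0, 0, 0, 0, 0, 0]}}

```text
time_s: 2.6
eef_pos: [0.4506, -0.0347, 0.115]
eef_rot: [0.0, 0.769, 0.64, -0.0]
wrist_force: [0.7, -0.1, 0.6]
opening: -0.004
grasp_force: 0.0
```

```bash
python3 - <<'E'
from h import *
s=vision.camera("side");P=pts(s)
cv2.imwrite("pics/side1.png",cv2.resize(s["color"][100:260,180:400],(770,560))[:,:,::-1])
h=cv2.cvtColor(s["color"],cv2.COLOR_RGB2HSV);m=(h[...,0]>80)&(h[...,0]<102)&(h[...,1]>120)&(abs(P[...,0]-.47)<.13)&(abs(P[...,1])<.15)&(P[...,2]>.01)
q=P[m];print(m.sum(),mm(np.median(q,0)),mm(np.percentile(q,2,0)),mm(np.percentile(q,98,0)),readout.get_obs()["wrist_force"])
E
```

```text
659 [466.8, -7.8, 84.1] [396.8, -42.6, 38.6] [540.9, 27.8, 120.4] [ 0.31715861 -2.44699545 -0.11752612]
```

View pics/side1.png

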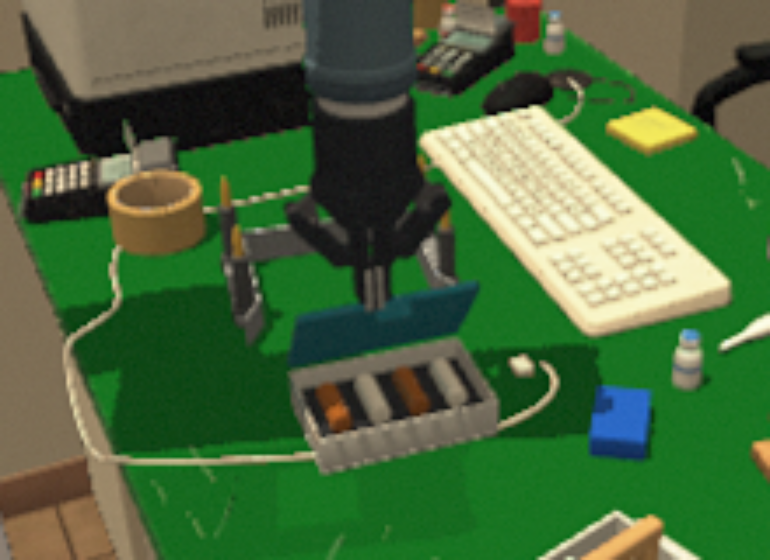

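The lid has been swept to about 50° and is resting on the finger at crop (375,300). I'll carry it on down, then drop in front of the kit.

Call:
{"api": "play_rows", "payload": {"xyz": [[-15, 3, 0], [-30, 6, 0], [-45, 9, 0], [-60, 12, 0], [-75, 12, 0], [-75, 12, 0], [-75, 12, 25], [-75, 12, 50], [-75, 12, 70], [-75, 12, 87]], "rot": [[0, 0, 0], [0, 0, 0], [0, 0, 0], [0, 0, 0], [0, 0, 0], [0, 0, 0], [0, 0, 0], [0, 0, 0], [0, 0, 0], [0, 0, 0]], "grip": [0, 0, 0, 0, 0.5, 1, 1, 1, 1, 1]}}

```text
time_s: 3.9
eef_pos: [0.4486, -0.1089, 0.027]
eef_rot: [-0.0, 0.769, 0.64, -0.0]
wrist_force: [-0.6, -0.3, -0.7]
opening: 1.001
grasp_force: 0.0
```

```bash
cat >> h.py <<'E'
def kit(n="side",save=None):
    s=vision.camera(n);P=pts(s);h=cv2.cvtColor(s["color"],cv2.COLOR_RGB2HSV);m=(h[...,0]>80)&(h[...,0]<102)&(h[...,1]>110)&(abs(P[...,0]-.5)<.16)&(P[...,1]>-.15)&(P[...,1]<.3)&(P[...,2]>.01)&(P[...,2]<.16)
    q=P[m];print(n,"teal",m.sum(),mm(np.median(q,0)),mm(np.percentile(q,2,0)),mm(np.percentile(q,98,0)),rect(q[:,:2]))
    if save:cv2.imwrite(save,cv2.resize(s["color"][100:300,180:430],(750,600))[:,:,::-1])
    o=readout.get_obs();print(o["time_s"],mm(o["eef_pos"]),o["wrist_force"].round(1) if hasattr(o["wrist_force"],"round") else o["wrist_force"],o["opening"])
E
python3 -c "
from h import *
kit();kit('top')"
```

```text
side teal 110 [418.3, -34.3, 98.0] [385.6, -137.1, 18.4] [637.2, 25.9, 151.2] ([515.6, -58.2], [137.5, 264.0], 80.6)
3.95 [447.2, -108.3, 25.2] [-2.   0.6  0. ] 0.9981825716670957
top teal 587 [468.9, -20.3, 97.8] [400.3, -83.1, 20.3] [593.0, 30.3, 116.6] ([520.2, -29.8], [111.5, 268.3], 59.7)
4.0 [447.4, -108.4, 26.2] [0.4 0.8 0.6] 0.9988514895733746
```

Call:
{"api": "play_rows", "payload": {"xyz": [[-15, 0, 0], [-25, 0, 0], [-25, 0, 0], [-25, 0, 0], [-25, 0, 0], [-25, 0, 0], [-25, 0, 0], [-25, 0, 0], [-25, 0, 0], [-25, 0, 0]], "rot": [[0, 0, 0], [0, 0, 0], [0, 0, 0], [0, 0, 0], [0, 0, 0], [0, 0, 0], [0, 0, 0], [0, 0, 0], [0, 0, 0], [0, 0, 0]], "grip": [1, 1, 1, 1, 1, 1, 1, 1, 1, 1]}}

```text
time_s: 5.25
eef_pos: [0.4444, -0.1341, 0.0279]
eef_rot: [-0.0, 0.769, 0.64, -0.0]
wrist_force: [0.0, 0.6, 0.3]
opening: 1.0
grasp_force: 0.0
```

```bash
python3 -c "
from h import *
kit('top')"
```

```text
top teal 715 [463.1, -30.2, 83.6] [397.7, -62.7, 19.8] [546.3, 29.4, 100.9] ([511.9, -33.9], [123.7, 253.3], 66.5)
5.3 [444.4, -134.1, 27.9] [-0.4  0.2  0.5] 0.9966304463985557
```

Sinking slowly as described. I'll wait one or two more calls; time is plentiful.

Call:
{"api": "play_rows", "payload": {"xyz": [[0, 0, 0], [0, 0, 0], [0, 0, 0], [0, 0, 0], [0, 0, 0], [0, 0, 0], [0, 0, 0], [0, 0, 0], [0, 0, 0], [0, 0, 0]], "rot": [[0, 0, 0], [0, 0, 0], [0, 0, 0], [0, 0, 0], [0, 0, 0], [0, 0, 0], [0, 0, 0], [0, 0, 0], [0, 0, 0], [0, 0, 0]], "grip": [1, 1, 1, 1, 1, 1, 1, 1, 1, 1]}}

```text
time_s: 6.55
eef_pos: [0.4444, -0.1341, 0.0279]
eef_rot: [0.0, 0.769, 0.64, 0.0]
wrist_force: [-1.0, -0.9, 0.6]
opening: 0.999
grasp_force: 0.0
```

Call:
{"api": "play_rows", "payload": {"xyz": [[0, 0, 0], [0, 0, 0], [0, 0, 0], [0, 0, 0], [0, 0, 0], [0, 0, 0], [0, 0, 0], [0, 0, 0], [0, 0, 0], [0, 0, 0]], "rot": [[0, 0, 0], [0, 0, 0], [0, 0, 0], [0, 0, 0], [0, 0, 0], [0, 0, 0], [0, 0, 0], [0, 0, 0], [0, 0, 0], [0, 0, 0]], "grip": [1, 1, 1, 1, 1, 1, 1, 1, 1, 1]}}

```text
time_s: 7.8
eef_pos: [0.4444, -0.1341, 0.0279]
eef_rot: [0.0, 0.769, 0.64, 0.0]
wrist_force: [-0.0, 0.3, 1.0]
opening: 0.995
grasp_force: 0.0
```

```bash
python3 -c "
from h import *
kit('top');kit('side','pics/side2.png')"
```

```text
top teal 692 [463.5, -33.1, 43.6] [398.4, -77.6, 35.1] [544.2, 23.0, 50.1] ([510.7, -37.3], [123.9, 250.6], 68.2)
7.85 [444.4, -134.1, 27.9] [-0.3 -0.3 -0.4] 1.00337376654195
side teal 308 [455.8, -68.9, 41.7] [388.9, -130.2, 20.0] [608.5, 23.0, 96.4] ([513.1, -72.7], [167.5, 263.7], 80.1)
7.9 [444.4, -134.1, 27.9] [ 0.8 -0.1  0. ] 0.9997664958911467
```

View pics/side2.png

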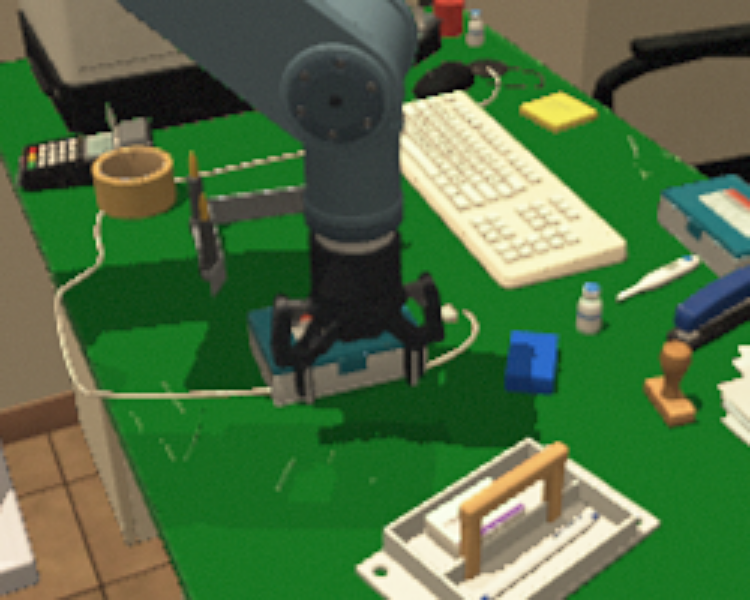

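The lid is shut, at crop (350,340), and both fingers stand in front of the kit's front wall. Now I'll push along the stand axis, which is tool +x.

Call:
{"api": "play_rows", "payload": {"xyz": [[20, 0, 0], [38, 0, 0], [50, 0, 0], [62, 0, 0], [74, 0, 0], [86, 0, 0], [98, 0, 0], [110, 0, 0], [122, 0, 0], [134, 0, 0]], "rot": [[0, 0, 0], [0, 0, 0], [0, 0, 0], [0, 0, 0], [0, 0, 0], [0, 0, 0], [0, 0, 0], [0, 0, 0], [0, 0, 0], [0, 0, 0]], "grip": [1, 1, 1, 1, 1, 1, 1, 1, 1, 1]}}

```text
time_s: 9.15
eef_pos: [0.4689, -0.0015, 0.0279]
eef_rot: [-0.0, 0.769, 0.64, -0.0]
wrist_force: [0.0, 0.5, -0.9]
opening: 1.002
grasp_force: 0.0
```

Call:
{"api": "play_rows", "payload": {"xyz": [[12, 0, 0], [24, 0, 0], [36, 0, 0], [48, 0, 0], [60, 0, 0], [72, 0, 0], [84, 0, 0], [94, 0, 0], [104, 0, 0], [112, 0, 0]], "rot": [[0, 0, 0], [0, 0, 0], [0, 0, 0], [0, 0, 0], [0, 0, 0], [0, 0, 0], [0, 0, 0], [0, 0, 0], [0, 0, 0], [0, 0, 0]], "grip": [1, 1, 1, 1, 1, 1, 1, 1, 1, 1]}}

```text
time_s: 10.4
eef_pos: [0.4893, 0.1084, 0.0279]
eef_rot: [-0.0, 0.769, 0.64, -0.0]
wrist_force: [-0.9, 0.2, -0.1]
opening: 0.998
grasp_force: 0.0
```

```bash
python3 -c "
from h import *
kit('top');kit('side','pics/side3.png')"
```

```text
top teal 720 [460.1, -36.3, 43.5] [395.9, -77.3, 35.3] [543.9, 23.5, 49.7] ([511.3, -38.7], [123.7, 249.0], 72.6)
10.45 [489.4, 109.0, 27.9] [-0.   0.3 -0.5] 0.9954280071467577
side teal 771 [456.7, -53.2, 42.2] [392.9, -80.9, 24.9] [541.1, 22.6, 45.2] ([517.3, -44.2], [130.8, 270.7], 70.5)
10.5 [489.3, 108.5, 27.9] [-0.7 -0.5 -0.2] 1.0010171223505084
```

View pics/side3.png

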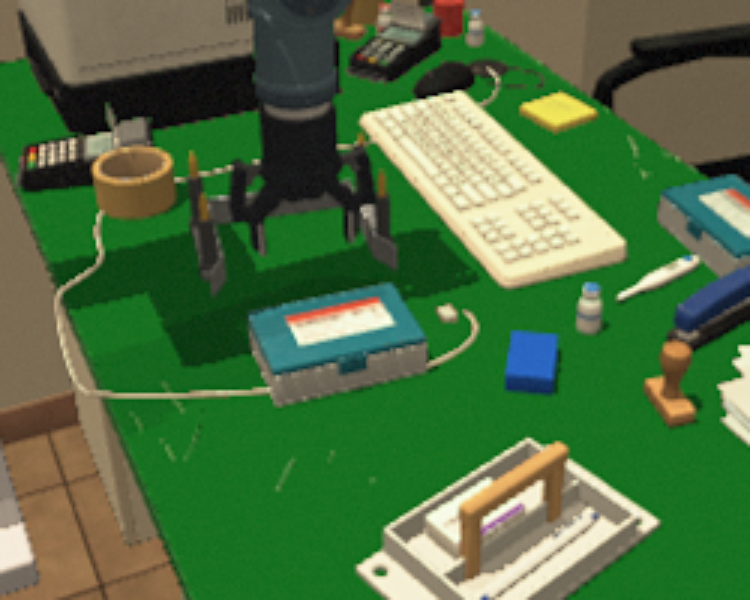

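The fingers passed over the kit without moving it: it's still at crop (338,340), with the tool now at the bay mouth. I'll measure where the open fingertips really are.

```bash
python3 -c "
from h import *
for n in('side','top'):
    c=vision.camera(n);P=pts(c);g=c['color'].max(2)<70
    d=np.hypot(P[...,0]-.489,P[...,1]-.1085)
    m=g&(d<.09)&(P[...,2]>.012);q=P[m];o=q[np.argsort(q[:,2])][:12];print(n,m.sum());print(mm(o))
s=c=vision.camera('side')
K=c['camera_matrix'];T=np.linalg.inv(c['extrinsics'])
for sg in(-1,1):
  for z in(.0,.02,.05,.08):
    p=T[:3,:3]@np.array([.489+sg*.05*.983,.1085-sg*.05*.182,z])+T[:3,3];p=K@p/p[2];print(sg,z,((p[:2]-[180,100])*3).round())
"
```

```text
side 3273
[[574.9, 128.5, 12.4], [578.3, 119.9, 12.5], [577.8, 110.8, 13.8], [575.2, 129.0, 15.9], [575.5, 121.4, 20.1], [574.8, 128.0, 20.5], [576.6, 123.8, 22.3], [575.5, 129.3, 23.5], [578.9, 105.1, 24.5], [577.2, 116.9, 29.8], [443.9, 106.3, 53.1], [530.6, 89.3, 53.8]]
top 247
[[443.5, 106.0, 68.1], [440.4, 104.1, 93.2], [433.9, 106.7, 98.9], [443.6, 110.2, 99.6], [443.3, 129.7, 99.7], [443.6, 113.4, 100.2], [440.3, 113.2, 101.6], [437.2, 109.8, 101.8], [437.2, 106.6, 101.9], [417.8, 109.3, 103.2], [564.3, 103.0, 103.8], [558.0, 83.2, 104.1]]
-1 0.0 [260. 290.]
-1 0.02 [259. 274.]
-1 0.05 [257. 250.]
-1 0.08 [255. 225.]
1 0.0 [352. 276.]
1 0.02 [352. 261.]
1 0.05 [351. 237.]
1 0.08 [350. 212.]
```

Call:
{"api": "play_rows", "payload": {"xyz": [[0, 0, -15], [0, 0, -25], [-50, 0, -25], [-100, 0, -25], [-150, 0, -25], [-200, 0, -25], [-246, 0, -20], [-248, 0, -5], [-248, 0, 10], [-248, 0, 20]], "rot": [[0, 0, 0], [0, 0, 0], [0, 0, 0], [0, 0, 0], [0, 0, 0], [0, 0, 0], [0, 0, 0], [0, 0, 0], [0, 0, 0], [0, 0, 0]], "grip": [1, 1, 1, 1, 1, 1, 1, 1, 1, 1]}}

```text
time_s: 11.9
eef_pos: [0.4435, -0.1346, 0.0067]
eef_rot: [-0.001, 0.768, 0.64, -0.0]
wrist_force: [-0.8, -0.8, 0.4]
opening: 0.999
grasp_force: 0.0
```

```bash
cat >> h.py <<'E'
def tips(lim=70):
    c=vision.camera('side');P=pts(c);e=readout.get_obs()["eef_pos"];g=c['color'].max(2)<lim
    for sg in(-1,1):
        m=g&(np.hypot(P[...,0]-e[0]-sg*.045,P[...,1]-e[1]+sg*.009)<.03)&(P[...,2]>.004)&(P[...,2]<.2)
        q=P[m];o=q[np.argsort(q[:,2])][:5];print("tip",sg,mm(o))
    print(mm(e),readout.get_obs()["wrist_force"]);return c
E
python3 -c "
from h import *
tips();kit('top')"
```

```text
tip -1 [[397.8, -139.5, 36.0], [392.2, -132.5, 36.1], [391.1, -128.3, 36.7], [389.4, -132.6, 37.2], [392.6, -131.9, 38.9]]
tip 1 [[483.7, -147.1, 31.0], [486.2, -135.6, 32.0], [482.9, -155.0, 33.6], [483.8, -146.9, 34.2], [484.2, -152.3, 34.6]]
[442.9, -134.2, 5.8] [-1.76519356 -0.2794871  -0.54191236]
top teal 691 [463.6, -32.0, 43.3] [398.5, -77.5, 36.5] [544.0, 23.0, 49.7] ([509.9, -38.6], [120.7, 250.0], 68.3)
12.0 [443.0, -134.3, 6.4] [-0.6  0.   0.3] 1.0049987101079905
```

Call:
{"api": "play_rows", "payload": {"xyz": [[0, 0, 3], [0, 0, 5], [0, 0, 7], [0, 0, 9], [0, 0, 11], [0, 0, 12], [0, 0, 13], [0, 0, 14], [0, 0, 14], [0, 0, 14]], "rot": [[0, 0, 0], [0, 0, 0], [0, 0, 0], [0, 0, 0], [0, 0, 0], [0, 0, 0], [0, 0, 0], [0, 0, 0], [0, 0, 0], [0, 0, 0]], "grip": [1, 1, 1, 1, 1, 1, 1, 1, 1, 1]}}

```text
time_s: 13.25
eef_pos: [0.444, -0.1361, -0.0061]
eef_rot: [0.0, 0.769, 0.64, 0.0]
wrist_force: [-0.2, 0.6, 0.2]
opening: 0.997
grasp_force: 0.0
```

```bash
python3 -c "
from h import *
c=tips()
cv2.imwrite('pics/side4.png',cv2.resize(c['color'][150:260,240:380],(764,600))[:,:,::-1])"
```

```text
tip -1 [[394.1, -132.9, 22.0], [391.2, -133.4, 23.5], [393.7, -134.7, 27.0], [391.0, -134.4, 27.7], [388.4, -133.9, 28.3]]
tip 1 [[484.5, -151.5, 16.6], [486.5, -153.6, 17.5], [485.2, -143.8, 17.5], [486.3, -141.5, 18.9], [482.8, -155.1, 23.5]]
[444.0, -136.0, -6.1] [ 0.04399993 -1.1209285   0.39963062]
```

View pics/side4.png

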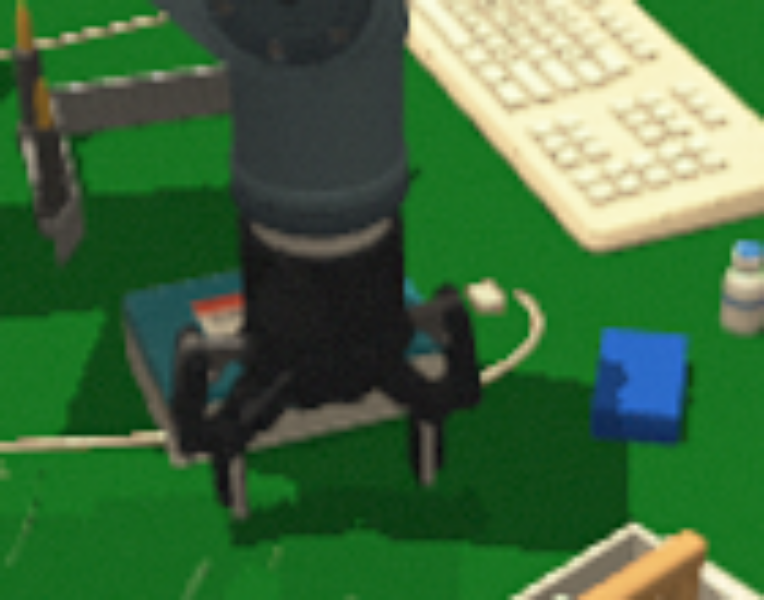

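The fingertips now stand about 17 mm above the desk, at crop (238,515) and (428,480), in front of the kit's wall. I'll push again and check after the first part.

Call:
{"api": "play_rows", "payload": {"xyz": [[20, 0, 0], [36, 0, 0], [46, 0, 0], [54, 0, 0], [64, 0, 0], [74, 0, 0], [84, 0, 0], [94, 0, 0], [104, 0, 0], [114, 0, 0]], "rot": [[0, 0, 0], [0, 0, 0], [0, 0, 0], [0, 0, 0], [0, 0, 0], [0, 0, 0], [0, 0, 0], [0, 0, 0], [0, 0, 0], [0, 0, 0]], "grip": [1, 1, 1, 1, 1, 1, 1, 1, 1, 1]}}

```text
time_s: 14.55
eef_pos: [0.4649, -0.0233, -0.0061]
eef_rot: [0.0, 0.769, 0.64, 0.0]
wrist_force: [-0.0, -1.2, 0.9]
opening: 0.998
grasp_force: 0.5
```

```bash
cat >> h.py <<'E'
O=np.array([.506,.2035]);A=np.radians(79.5);SX=np.array([np.cos(A),np.sin(A)]);SY=np.array([-SX[1],SX[0]])
def kitst():
    for n in("top","side"):
        s=vision.camera(n);P=pts(s);h=cv2.cvtColor(s["color"],cv2.COLOR_RGB2HSV)
        r=np.stack([(P[...,:2]-O)@SX,(P[...,:2]-O)@SY],-1)
        m=(h[...,0]>80)&(h[...,0]<102)&(h[...,1]>110)&(P[...,2]>.034)&(P[...,2]<.056)&(abs(r[...,1])<.11)&(r[...,0]<.08)&(r[...,0]>-.36)
        q=r[m];print(n,"teal in stand frame",m.sum(),"lo",mm(np.percentile(q,1,0)),"hi",mm(np.percentile(q,99,0)),rect(q),"z",mm(np.percentile(P[m][:,2],[5,50,95])))
    o=readout.get_obs();e=np.asarray(o["eef_pos"]);print(o["time_s"],mm(e),"tcp stand",mm([(e[:2]-O)@SX,(e[:2]-O)@SY]),np.round(o["wrist_force"],1))
E
python3 -c "
from h import *
kitst()"
```

```text
top teal in stand frame 397 lo [-216.1, -84.1] hi [-121.2, 63.6] ([-169.2, -10.0], [149.5, 97.6], 89.3) z [38.6, 43.9, 48.6]
side teal in stand frame 257 lo [-223.4, -77.3] hi [-127.2, 65.6] ([-176.8, -6.9], [151.5, 94.2], 86.5) z [36.5, 41.8, 44.5]
14.65 [464.8, -22.9, -6.2] tcp stand [-230.1, -0.7] [-0.2 -0.5  0.1]
```

Call:
{"api": "play_rows", "payload": {"xyz": [[10, -2, 0], [20, -4, 0], [30, -6, 0], [40, -8, 0], [50, -10, 0], [60, -10, 0], [70, -10, 0], [80, -10, 0], [90, -10, 0], [100, -10, 0]], "rot": [[0, 0, 0], [0, 0, 0], [0, 0, 0], [0, 0, 0], [0, 0, 0], [0, 0, 0], [0, 0, 0], [0, 0, 0], [0, 0, 0], [0, 0, 0]], "grip": [1, 1, 1, 1, 1, 1, 1, 1, 1, 1]}}

```text
time_s: 15.9
eef_pos: [0.4732, 0.0768, -0.0062]
eef_rot: [-0.0, 0.769, 0.64, -0.0]
wrist_force: [-0.9, -0.3, 0.5]
opening: 1.003
grasp_force: 0.5
```

```bash
python3 -c "
from h import *
kitst()"
```

```text
top teal in stand frame 258 lo [-113.0, -74.4] hi [-21.2, 73.3] ([-67.3, -0.4], [149.9, 93.8], 88.8) z [38.8, 43.3, 48.3]
side teal in stand frame 229 lo [-123.6, -68.2] hi [-30.3, 73.9] ([-73.1, 6.0], [109.7, 144.8], 6.2) z [35.7, 41.9, 44.6]
16.0 [473.2, 77.2, -6.2] tcp stand [-130.1, 9.2] [-0.9  0.1 -0.3]
```

Call:
{"api": "play_rows", "payload": {"xyz": [[10, 1, 0], [20, 2, 0], [30, 3, 0], [38, 4, 0], [46, 5, 0], [52, 5, 0], [57, 5, 0], [61, 5, 0], [64, 5, 0], [66, 5, 0]], "rot": [[0, 0, 0], [0, 0, 0], [0, 0, 0], [0, 0, 0], [0, 0, 0], [0, 0, 0], [0, 0, 0], [0, 0, 0], [0, 0, 0], [0, 0, 0]], "grip": [1, 1, 1, 1, 1, 1, 1, 1, 1, 1]}}

```text
time_s: 17.25
eef_pos: [0.49, 0.1403, -0.0061]
eef_rot: [-0.0, 0.769, 0.64, -0.0]
wrist_force: [-0.6, -0.8, 0.5]
opening: 1.002
grasp_force: 0.4
```

```bash
python3 -c "
from h import *
kitst()"
```

```text
top teal in stand frame 210 lo [-48.7, -78.1] hi [43.6, 69.1] ([-3.7, -4.1], [96.8, 148.0], 0.6) z [38.4, 43.5, 48.2]
side teal in stand frame 209 lo [-60.0, -70.9] hi [36.8, 67.9] ([-12.3, -1.8], [144.8, 103.5], 89.7) z [36.6, 41.8, 44.3]
17.35 [490.1, 140.4, -6.1] tcp stand [-65.0, 4.1] [-0.2  0.5  0.8]
```

Call:
{"api": "play_rows", "payload": {"xyz": [[1, 0, 0], [2, 0, 0], [3, 0, 0], [4, 0, 0], [4.5, 0, 0], [5, 0, 0], [5.5, 0, 0], [6, 0, 0], [6.5, 0, 0], [7, 0, 0]], "rot": [[0, 0, 0], [0, 0, 0], [0, 0, 0], [0, 0, 0], [0, 0, 0], [0, 0, 0], [0, 0, 0], [0, 0, 0], [0, 0, 0], [0, 0, 0]], "grip": [1, 1, 1, 1, 1, 1, 1, 1, 1, 1]}}

```text
time_s: 18.6
eef_pos: [0.4914, 0.1471, -0.0061]
eef_rot: [0.0, 0.769, 0.64, 0.0]
wrist_force: [-0.0, -0.7, 0.1]
opening: 0.999
grasp_force: 0.6
```

```bash
python3 -c "
from h import *
kitst()"
```

```text
top teal in stand frame 202 lo [-41.7, -78.6] hi [47.3, 69.0] ([2.8, -5.5], [148.9, 93.1], 88.6) z [38.6, 43.6, 49.0]
side teal in stand frame 217 lo [-54.4, -73.4] hi [42.4, 68.9] ([-1.4, 0.2], [108.7, 146.5], 4.3) z [35.6, 41.9, 44.5]
18.7 [491.4, 147.1, -6.1] tcp stand [-58.1, 4.1] [ 0.5 -0.  -0.2]
```

Call:
{"api": "play_rows", "payload": {"xyz": [[0.5, 0, 0], [1, 0, 0], [1.5, 0, 0], [2, 0, 0], [2.5, 0, 0], [3, 0, 0], [3.5, 0, 0], [4, 0, 0], [4, 0, 0], [4, 0, 0]], "rot": [[0, 0, 0], [0, 0, 0], [0, 0, 0], [0, 0, 0], [0, 0, 0], [0, 0, 0], [0, 0, 0], [0, 0, 0], [0, 0, 0], [0, 0, 0]], "grip": [1, 1, 1, 1, 1, 1, 1, 1, 1, 1]}}

```text
time_s: 19.95
eef_pos: [0.4921, 0.1511, -0.0061]
eef_rot: [-0.0, 0.769, 0.64, 0.0]
wrist_force: [-0.1, 0.2, 1.4]
opening: 1.003
grasp_force: 0.3
```

```bash
python3 -c "
from h import *
kitst()"
```

```text
top teal in stand frame 204 lo [-38.9, -78.5] hi [51.2, 68.6] ([8.1, -5.2], [149.6, 92.8], 88.1) z [39.0, 43.6, 48.0]
side teal in stand frame 217 lo [-51.7, -72.5] hi [52.3, 68.8] ([-0.3, -2.9], [146.8, 107.6], 90.0) z [36.6, 41.7, 44.6]
20.05 [492.1, 151.1, -6.1] tcp stand [-54.1, 4.1] [-0.5 -0.5 -0.3]
```

Call:
{"api": "play_rows", "payload": {"xyz": [[0.5, 0, 0], [1, 0, 0], [1.5, 0, 0], [2, 0, 0], [2.5, 0, 0], [3, 0, 0], [3, 0, 0], [3, 0, 0], [3, 0, 0], [3, 0, 0]], "rot": [[0, 0, 0], [0, 0, 0], [0, 0, 0], [0, 0, 0], [0, 0, 0], [0, 0, 0], [0, 0, 0], [0, 0, 0], [0, 0, 0], [0, 0, 0]], "grip": [1, 1, 1, 1, 1, 1, 1, 1, 1, 1]}}

```text
time_s: 21.3
eef_pos: [0.4921, 0.152, -0.0062]
eef_rot: [0.001, 0.769, 0.64, -0.002]
wrist_force: [-3.6, -12.9, 4.8]
opening: 0.998
grasp_force: 6.4
```

```bash
python3 -c "
from h import *
kitst()
c=vision.camera('side');t=vision.camera('top')
im=np.zeros((600,800,3),np.uint8);im[:,:420]=cv2.resize(c['color'][120:220,225:323],(420,600));im[:,425:800]=cv2.resize(t['color'][160:260,225:288],(375,600))
cv2.imwrite('pics/p5.png',im[:,:,::-1])"
```

```text
top teal in stand frame 202 lo [-35.1, -78.9] hi [52.4, 68.5] ([7.4, -4.4], [91.2, 148.8], 0.1) z [38.0, 43.9, 48.8]
side teal in stand frame 215 lo [-52.2, -73.6] hi [50.3, 69.0] ([-0.4, -0.5], [109.2, 145.7], 4.4) z [36.4, 41.5, 44.5]
21.4 [492.1, 152.0, -6.2] tcp stand [-53.2, 4.3] [ -2.9 -12.6   3.2]
```

View pics/p5.png

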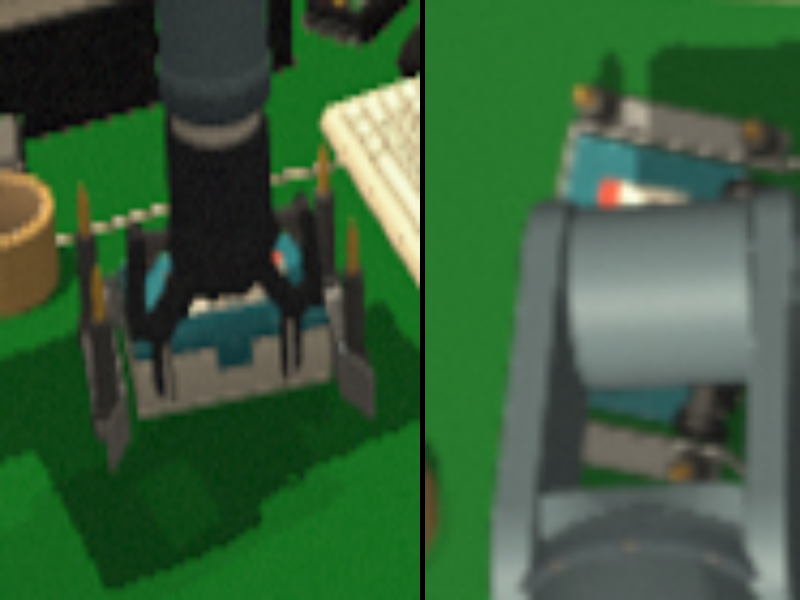

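The kit is home: about 13 N against the back stop, at left-crop (230,370), and square between the guides. Now I'll back out and move over the tray, fingers shut so I can check where the tips are.

Call:
{"api": "play_rows", "payload": {"xyz": [[-25, 0, 0], [-60, 0, 0], [-75, 0, -50], [-105, 10, -95], [-155, 22, -125], [-210, 35, -150], [-270, 48, -165], [-331, 60, -180], [-392, 73, -186], [-452, 86, -186]], "rot": [[0, 0, 0], [0, 0, 0], [0, 0, 0], [0, 0, 0.16], [0, 0, 0.32], [0, 0, 0.48], [0, 0, 0.64], [0, 0, 0.8], [0, 0, 0.96], [0, 0, 1.122]], "grip": [1, 1, 1, 1, 0.6, 0.3, 0.2, 0.2, 0.2, 0.2]}}

```text
time_s: 22.75
eef_pos: [0.4953, -0.3071, 0.1809]
eef_rot: [0.001, 0.992, 0.13, 0.001]
wrist_force: [1.0, -0.1, -0.5]
opening: 0.2
grasp_force: 0.0
```

```bash
python3 -c "
from h import *
kitst()
for n in('side','top'):
    c=vision.camera(n);P=pts(c);e=np.asarray(readout.get_obs()['eef_pos']);g=c['color'].max(2)<80
    m=g&(np.hypot(P[...,0]-e[0],P[...,1]-e[1])<.06)&(P[...,2]>.1)&(P[...,2]<.4);q=P[m];o=q[np.argsort(q[:,2])][:8];print(n,mm(o))
o=readout.get_obs();print(o['opening'],o['eef_rot'],mm(o['eef_pos']))
np.savez('side5.npz',**vision.camera('side'))
"
```

```text
top teal in stand frame 698 lo [-41.2, -77.9] hi [52.4, 68.1] ([5.4, -4.1], [95.8, 149.6], 0.3) z [38.6, 43.5, 49.0]
side teal in stand frame 443 lo [-45.6, -73.1] hi [53.3, 70.0] ([3.9, -1.8], [102.5, 145.1], 0.5) z [37.3, 42.2, 45.0]
22.85 [494.6, -311.0, 180.2] tcp stand [-508.0, -82.6] [ 0.9  0.7 -1. ]
side [[494.6, -302.1, 188.8], [488.4, -304.1, 189.5], [485.3, -305.0, 191.1], [494.7, -301.6, 191.2], [496.5, -302.8, 191.3], [483.0, -304.6, 191.6], [488.6, -303.6, 191.8], [494.8, -301.1, 193.5]]
top [[498.2, -271.3, 241.6], [494.5, -266.3, 264.2], [491.2, -260.8, 276.2], [493.9, -257.6, 278.0], [491.0, -256.9, 281.3], [493.8, -254.0, 281.3], [490.9, -251.0, 282.1], [488.1, -256.2, 284.5]]
0.20299158531337075 [-6.21337632e-04  9.91269916e-01  1.31846738e-01 -6.72782286e-05] [494.5, -305.6, 179.3]
```

Call:
{"api": "play_rows", "payload": {"xyz": [[-2, 9, 0], [-2, 9, 20], [-2, 9, 50], [-2, 9, 80], [-2, 9, 105], [-2, 9, 122], [-2, 9, 130], [-2, 9, 136], [-2, 9, 136], [-2, 9, 136]], "rot": [[0, 0, 0], [0, 0, 0], [0, 0, 0], [0, 0, 0], [0, 0, 0], [0, 0, 0], [0, 0, 0], [0, 0, 0], [0, 0, 0], [0, 0, 0]], "grip": [0.7, 0.7, 0.7, 0.7, 0.7, 0.7, 0.7, 0.7, 0.7, 0.7]}}

```text
time_s: 24.25
eef_pos: [0.4957, -0.3146, 0.0446]
eef_rot: [0.001, 0.991, 0.133, 0.0]
wrist_force: [-0.8, 0.4, -0.3]
opening: 0.703
grasp_force: 0.0
```

```bash
python3 -c "
from h import *
o=readout.get_obs();print(np.round(o['wrist_force'],1))
c=vision.camera('side');t=vision.camera('top')
im=np.zeros((600,800,3),np.uint8);im[:,:480]=cv2.resize(c['color'][200:325,300:400],(480,600));im[:,485:800]=cv2.resize(t['color'][165:260,385:435],(315,600))
cv2.imwrite('pics/p6.png',im[:,:,::-1])"
```

```text
[-0.8  0.4 -0.3]
```

View pics/p6.png

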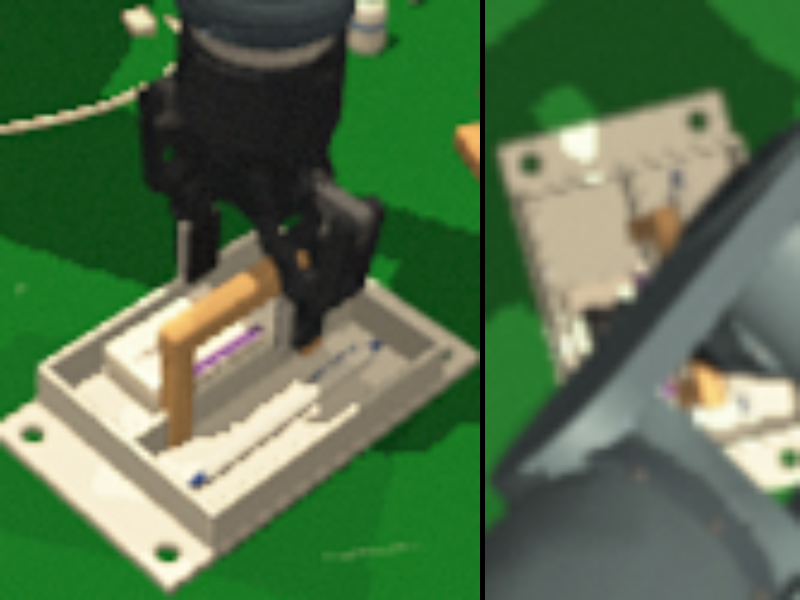

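The fingers straddle the handle bar: left-crop (195,250) behind it and (305,290) in front. The carton is at (190,340) and the pen at (290,420), both clear. I'll close and lift slightly.

Call:
{"api": "play_rows", "payload": {"xyz": [[0, 0, 0], [0, 0, 0], [0, 0, 0], [0, 0, 0], [0, 0, 0], [0, 0, -3], [0, 0, -6], [0, 0, -10], [0, 0, -15], [0, 0, -20]], "rot": [[0, 0, 0], [0, 0, 0], [0, 0, 0], [0, 0, 0], [0, 0, 0], [0, 0, 0], [0, 0, 0], [0, 0, 0], [0, 0, 0], [0, 0, 0]], "grip": [0.4, 0.1, 0, 0, 0, 0, 0, 0, 0, 0]}}

```text
time_s: 25.6
eef_pos: [0.4953, -0.3142, 0.0642]
eef_rot: [0.0, 0.991, 0.133, 0.0]
wrist_force: [0.1, -1.3, -2.9]
opening: 0.153
grasp_force: 58.4
```

```bash
cat >> h.py <<'E'
def holes(c,zp,roi,area=(2,40)):
    """plane of tray rim points"""
    P=pts(c);x,y,z=P[...,0],P[...,1],P[...,2];h=cv2.cvtColor(c["color"],cv2.COLOR_RGB2HSV)
    w=(h[...,1]<75)&(h[...,2]>90)&(x>roi[0])&(x<roi[1])&(y>roi[2])&(y<roi[3])&(abs(z-zp)<.015)
    q=P[w];A=np.c_[q[:,:2],np.ones(len(q))]
    for _ in range(4):
        f=np.linalg.lstsq(A,q[:,2],rcond=None)[0];k=abs(A@f-q[:,2])<.006;A,q=A[k],q[k]
    print("plane tilt",f[:2].round(3),"n",len(q),"z@mid",mm(f@[*q[:,:2].mean(0),1]),"rect",rect(q[:,:2]))
E
python3 -c "
from h import *
o=readout.get_obs();print(np.round(o['wrist_force'],1),o['opening'],o['grasp_force'])
for n in('side','top'):
    holes(vision.camera(n),.026,(.34,.64,-.46,-.18))
    holes(vision.camera(n),.052,(.34,.64,-.46,-.18))
"
```

```text
[ 0.1 -1.3 -2.9] 0.15262593929207316 58.44961702823639
plane tilt [0.008 0.005] n 1749 z@mid 26.5 rect ([493.5, -316.5], [219.8, 126.4], 15.1)
plane tilt [ 0.002 -0.008] n 907 z@mid 46.7 rect ([494.0, -316.4], [166.5, 125.8], 15.5)
plane tilt [ 0.001 -0.001] n 766 z@mid 27.6 rect ([495.7, -314.5], [217.9, 126.5], 15.3)
plane tilt [ 0.019 -0.013] n 200 z@mid 48.9 rect ([495.1, -313.8], [164.2, 124.6], 15.6)
```

Gripped (opening 0.153, about the 14 mm bar) and level. I'll lift and carry it over.

Call:
{"api": "play_rows", "payload": {"xyz": [[0, 0, -8], [0, 0, -25], [0, 0, -48], [1, -5, -72], [4, -15, -94], [9, -30, -110], [15, -50, -118], [22, -75, -120], [31, -106, -120], [40, -139, -120]], "rot": [[0, 0, 0], [0, 0, 0], [0, 0, 0], [0, 0, 0], [0, 0, 0], [0, 0, 0], [0, 0, 0], [0, 0, 0], [0, 0, 0], [0, 0, 0]], "grip": [0, 0, 0, 0, 0, 0, 0, 0, 0, 0]}}

```text
time_s: 27.05
eef_pos: [0.4966, -0.1669, 0.1829]
eef_rot: [-0.001, 0.991, 0.133, -0.001]
wrist_force: [0.4, 0.7, -3.2]
opening: 0.15
grasp_force: 58.6
```

Call:
{"api": "play_rows", "payload": {"xyz": [[10, -36, 0], [22, -75, 0], [34, -118, 0], [47, -161, 0], [59, -204, 0], [72, -248, 0], [83, -287, 0], [93, -320, 0], [100, -345, 0], [104, -359, 0]], "rot": [[0, 0, 0.045], [0, 0, 0.09], [0, 0, 0.14], [0, 0, 0.19], [0, 0, 0.25], [0, 0, 0.31], [0, 0, 0.36], [0, 0, 0.4], [0, 0, 0.43], [0, 0, 0.45]], "grip": [0, 0, 0, 0, 0, 0, 0, 0, 0, 0]}}

```text
time_s: 28.3
eef_pos: [0.5013, 0.2066, 0.1827]
eef_rot: [0.0, 0.996, -0.091, -0.001]
wrist_force: [0.0, -0.9, -4.2]
opening: 0.153
grasp_force: 58.7
```

```bash
python3 -c "
from h import *
o=readout.get_obs();print(np.round(o['wrist_force'],1),o['opening'],o['grasp_force'],o['eef_rot'],mm(o['eef_pos']),o['time_s'])
cs={n:vision.camera(n) for n in('side','top')}
for n,c in cs.items():
    print(n);holes(c,.145,(.36,.66,.06,.36));holes(c,.172,(.36,.66,.06,.36));brass(c);np.savez(n+'6.npz',**c)
im=np.zeros((600,800,3),np.uint8);im[:,:420]=cv2.resize(cs['side']['color'][95:215,215:325],(420,600));im[:,425:800]=cv2.resize(cs['top']['color'][160:265,220:290],(375,600))
cv2.imwrite('pics/p7.png',im[:,:,::-1])
"
```

```text
[ 0.  -0.9 -4.2] 0.15284865463751368 58.664599657058716 [ 1.39575078e-04  9.95833710e-01 -9.11797095e-02 -1.20955239e-03] [501.3, 206.6, 182.7] 28.3
side
plane tilt [ 0.005 -0.003] n 562 z@mid 145.6 rect ([498.4, 204.2], [129.5, 217.3], 79.9)
plane tilt [-0.008  0.004] n 551 z@mid 163.7 rect ([498.2, 204.6], [134.0, 163.7], 80.0)
brass [283.5 125.9] 137 ray@.085 [623.6, 424.1] 3d [540.6, 193.7, 203.2] zmax 220.5
brass [258.7 128.2] 155 ray@.085 [531.9, 445.5] 3d [456.5, 207.9, 204.6] zmax 219.9
brass [300.1 150.4] 7 ray@.085 [599.5, 211.7] 3d [607.2, 231.5, 72.4] zmax 80.0
brass [244. 157.] 9 ray@.085 [414.6, 249.1] 3d [418.9, 265.8, 74.7] zmax 80.4
brass [228.5 165.3] 80 ray@.085 [354.1, 216.9] 3d [376.4, 327.4, 22.8] zmax 48.3
brass [306.6 161.9] 16 ray@.085 [586.2, 129.7] 3d [589.8, 138.3, 78.6] zmax 93.6
brass [247.3 169.1] 23 ray@.085 [400.3, 168.1] 3d [401.3, 172.9, 83.3] zmax 97.6
top
plane tilt [ 0.001 -0.   ] n 1058 z@mid 145.4 rect ([501.4, 207.7], [126.5, 217.7], 79.5)
plane tilt [-0.001  0.002] n 179 z@mid 168.8 rect ([501.2, 207.1], [123.3, 164.5], 79.4)
brass [248. 222.] 3 ray@.085 [457.5, 240.2] 3d [457.2, 216.7, 222.3] zmax 222.6
brass [224.3 245.4] 30 ray@.085 [379.7, 315.6] 3d [377.3, 328.3, 31.9] zmax 48.2
```

View pics/p7.png

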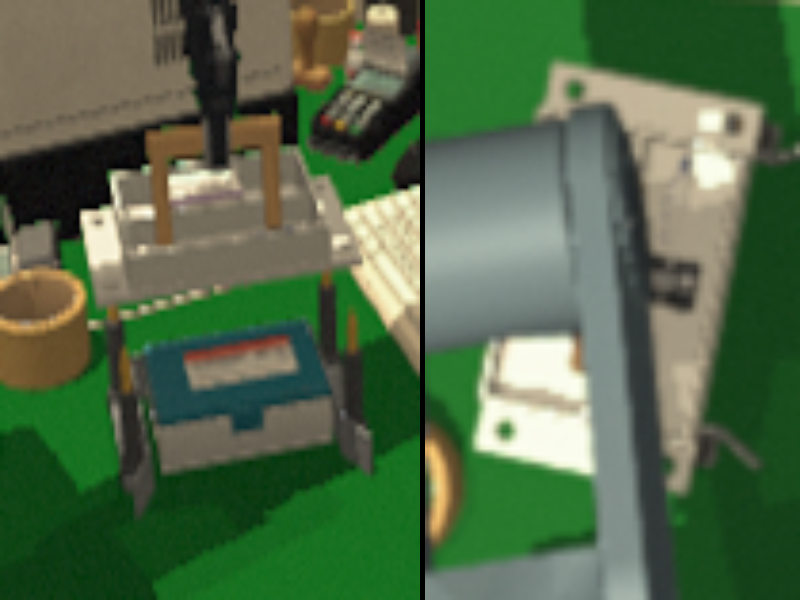

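The tray is level over the stand, carton and pen in it, and the pins are under the corner holes (left crop around (113,320) and (350,320)). I'll apply the small correction and lower to just above the pin tips.

Call:
{"api": "play_rows", "payload": {"xyz": [[2, 0.5, 0], [4, 1, 4], [6.5, 1.5, 9], [6.5, 1.5, 14], [6.5, 1.5, 19], [6.5, 1.5, 24], [6.5, 1.5, 28], [6.5, 1.5, 31], [6.5, 1.5, 32], [6.5, 1.5, 32]], "rot": [[0, 0, 0], [0, 0, 0], [0, 0, 0], [0, 0, 0], [0, 0, 0], [0, 0, 0], [0, 0, 0], [0, 0, 0], [0, 0, 0], [0, 0, 0]], "grip": [0, 0, 0, 0, 0, 0, 0, 0, 0, 0]}}

```text
time_s: 29.65
eef_pos: [0.5096, 0.2015, 0.152]
eef_rot: [-0.0, 0.996, -0.092, 0.0]
wrist_force: [-0.2, -0.6, -4.2]
opening: 0.15
grasp_force: 58.7
```

```bash
python3 -c "
from h import *
o=readout.get_obs();print(np.round(o['wrist_force'],1),mm(o['eef_pos']),o['time_s'])
cs={n:vision.camera(n) for n in('side','top')}
for n,c in cs.items():
    print(n);holes(c,.113,(.36,.66,.06,.36));brass(c)
s=cs['side']['color'];t=cs['top']['color']
im=np.zeros((600,800,3),np.uint8);im[:,:480]=cv2.resize(s[130:190,230:318],(480,600),interpolation=cv2.INTER_CUBIC);im[:,485:800]=cv2.resize(t[160:265,225:285],(315,600),interpolation=cv2.INTER_CUBIC)
cv2.imwrite('pics/p8.png',im[:,:,::-1])
"
```

```text
[-0.2 -0.6 -4.2] [509.6, 201.5, 152.0] 29.65
side
plane tilt [ 0.003 -0.012] n 602 z@mid 114.7 rect ([506.7, 198.7], [131.5, 218.0], 79.8)
brass [287. 135.] 139 ray@.085 [605.3, 343.5] 3d [549.1, 188.7, 172.0] zmax 188.5
brass [262.7 137.4] 149 ray@.085 [519.2, 363.2] 3d [465.2, 203.0, 174.4] zmax 190.6
brass [228.2 165.4] 81 ray@.085 [353.0, 216.7] 3d [374.8, 327.6, 22.6] zmax 47.6
brass [306.6 161.6] 17 ray@.085 [586.7, 131.1] 3d [589.7, 137.4, 80.8] zmax 94.6
brass [247.3 169.3] 22 ray@.085 [400.1, 166.9] 3d [401.0, 171.9, 83.1] zmax 95.6
top
plane tilt [-0.005 -0.007] n 976 z@mid 114.6 rect ([509.6, 201.0], [126.2, 217.9], 79.3)
brass [252.  217.5] 4 ray@.085 [472.6, 227.5] 3d [471.2, 210.5, 189.5] zmax 190.0
brass [226. 244.] 5 ray@.085 [384.2, 310.1] 3d [380.3, 328.2, 3.8] zmax 6.9
```

View pics/p8.png

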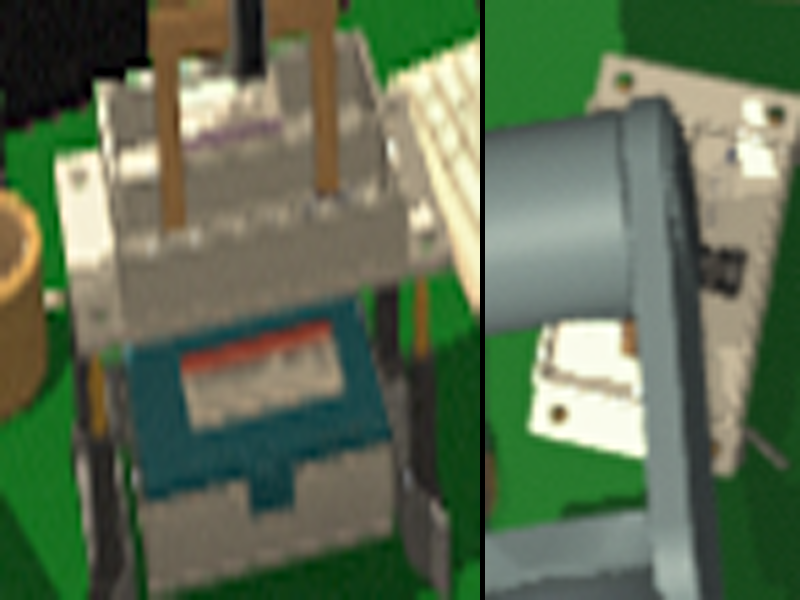

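Both views agree the tray centre is about (+2.5, -3.4) mm off the stand centre; that was lag in the previous reading. Correcting that, then I'll lower onto the pin noses.

Call:
{"api": "play_rows", "payload": {"xyz": [[-1.5, -1.5, 0], [-3, -3, 0], [-3, -3, 0], [-3, -3, 0], [-3, -3, 0], [-3, -3, 2], [-3, -3, 4], [-3, -3, 5], [-3, -3, 5], [-3, -3, 5]], "rot": [[0, 0, 0], [0, 0, 0], [0, 0, 0], [0, 0, 0], [0, 0, 0], [0, 0, 0], [0, 0, 0], [0, 0, 0], [0, 0, 0], [0, 0, 0]], "grip": [0, 0, 0, 0, 0, 0, 0, 0, 0, 0]}}

```text
time_s: 31.0
eef_pos: [0.5072, 0.205, 0.1469]
eef_rot: [-0.0, 0.996, -0.092, 0.0]
wrist_force: [0.5, -0.3, -3.8]
opening: 0.152
grasp_force: 58.7
```

```bash
python3 -c "
from h import *
o=readout.get_obs();print(np.round(o['wrist_force'],1),mm(o['eef_pos']),o['time_s'])
R=[]
for k in range(2):
  for n in('side','top'):
    holes(vision.camera(n),.109,(.36,.66,.06,.36))
print([mm(readout.get_obs()['eef_pos'])])
"
```

```text
[ 0.5 -0.3 -3.8] [507.2, 205.0, 146.9] 31.0
plane tilt [ 0.007 -0.012] n 594 z@mid 109.8 rect ([504.4, 203.4], [129.7, 217.5], 79.4)
plane tilt [-0.002 -0.006] n 994 z@mid 109.4 rect ([507.1, 205.0], [125.8, 218.1], 79.3)
plane tilt [ 0.01  -0.001] n 607 z@mid 109.8 rect ([504.6, 202.1], [131.5, 218.2], 79.6)
plane tilt [-0.    -0.003] n 983 z@mid 109.5 rect ([507.2, 204.9], [126.0, 217.6], 79.6)
[[507.2, 205.0, 147.0]]
```

Call:
{"api": "play_rows", "payload": {"xyz": [[0, 0.4, 2], [0, 0.4, 4], [0, 0.4, 6], [0, 0.4, 8], [0, 0.4, 10], [0, 0.4, 12], [0, 0.4, 14], [0, 0.4, 16], [0, 0.4, 16], [0, 0.4, 16]], "rot": [[0, 0, 0], [0, 0, 0], [0, 0, 0], [0, 0, 0], [0, 0, 0], [0, 0, 0], [0, 0, 0], [0, 0, 0], [0, 0, 0], [0, 0, 0]], "grip": [0, 0, 0, 0, 0, 0, 0, 0, 0, 0]}}

```text
time_s: 32.45
eef_pos: [0.5071, 0.2046, 0.1309]
eef_rot: [0.0, 0.996, -0.092, 0.0]
wrist_force: [-0.9, 0.0, -4.0]
opening: 0.15
grasp_force: 58.7
```

```bash
python3 -c "
from h import *
o=readout.get_obs();print(np.round(o['wrist_force'],1),np.round(o['torque'],2),mm(o['eef_pos']),o['time_s'])
for n in('side','top'):
    c=vision.camera(n);holes(c,.093,(.36,.66,.06,.36));brass(c)
"
```

```text
[-0.9  0.  -4. ] [ 0.03 -0.   -0.02] [507.1, 204.6, 130.9] 32.45
plane tilt [ 0.008 -0.007] n 583 z@mid 94.1 rect ([504.1, 202.8], [131.7, 217.2], 78.9)
brass [286.2 140.8] 134 ray@.085 [584.7, 300.6] 3d [545.8, 191.5, 151.6] zmax 168.7
brass [262. 143.] 142 ray@.085 [501.7, 321.0] 3d [462.3, 206.0, 153.9] zmax 168.1
brass [243.5 152.5] 4 ray@.085 [422.4, 280.4] 3d [419.7, 268.4, 91.2] zmax 92.6
brass [228.3 165.1] 78 ray@.085 [353.9, 218.3] 3d [374.9, 327.4, 22.2] zmax 47.1
brass [306.7 158.7] 3 ray@.085 [595.3, 149.2] 3d [591.6, 138.7, 90.3] zmax 93.4
brass [306.7 164. ] 7 ray@.085 [580.7, 116.9] 3d [587.9, 138.1, 72.2] zmax 77.2
brass [247.2 166.2] 4 ray@.085 [405.6, 185.3] 3d [402.4, 174.4, 91.3] zmax 96.7
brass [247.9 171.9] 8 ray@.085 [396.8, 150.8] 3d [402.2, 173.3, 70.3] zmax 75.5
plane tilt [ 0.    -0.003] n 956 z@mid 93.6 rect ([507.2, 204.8], [127.2, 217.9], 79.2)
brass [251.2 175.4] 5 ray@.085 [612.1, 234.4] 3d [611.5, 234.0, 91.6] zmax 100.8
brass [279.5 181.5] 4 ray@.085 [593.4, 139.8] 3d [592.3, 138.7, 95.8] zmax 101.2
brass [252. 220.] 5 ray@.085 [464.4, 227.2] 3d [463.7, 213.9, 167.4] zmax 169.7
brass [238.5 232.5] 4 ray@.085 [422.5, 270.3] 3d [422.7, 269.0, 93.9] zmax 97.5
```

Pins are through the holes with no side force. I'll lower the rest gently: the underside is at about 88 mm and the shoulders at 70.

Call:
{"api": "play_rows", "payload": {"xyz": [[0, 0, 2], [0, 0, 4], [0, 0, 6], [0, 0, 8], [0, 0, 10], [0, 0, 12], [0, 0, 14], [0, 0, 15], [0, 0, 16], [0, 0, 16]], "rot": [[0, 0, 0], [0, 0, 0], [0, 0, 0], [0, 0, 0], [0, 0, 0], [0, 0, 0], [0, 0, 0], [0, 0, 0], [0, 0, 0], [0, 0, 0]], "grip": [0, 0, 0, 0, 0, 0, 0, 0, 0, 0]}}

```text
time_s: 33.8
eef_pos: [0.507, 0.2046, 0.1148]
eef_rot: [0.0, 0.996, -0.092, -0.0]
wrist_force: [0.0, 0.1, -3.7]
opening: 0.159
grasp_force: 58.7
```

Call:
{"api": "play_rows", "payload": {"xyz": [[0, 0, 0.3], [0, 0, 0.6], [0, 0, 0.9], [0, 0, 1.2], [0, 0, 1.5], [0, 0, 1.5], [0, 0, 1.5], [0, 0, 1.5], [0, 0, 1.5], [0, 0, 1.5]], "rot": [[0, 0, 0], [0, 0, 0], [0, 0, 0], [0, 0, 0], [0, 0, 0], [0, 0, 0], [0, 0, 0], [0, 0, 0], [0, 0, 0], [0, 0, 0]], "grip": [0, 0, 0, 0, 0, 0, 0, 0, 0, 0]}}

```text
time_s: 35.05
eef_pos: [0.5072, 0.2046, 0.1142]
eef_rot: [0.0, 0.996, -0.092, 0.0]
wrist_force: [-5.0, 0.3, 5.8]
opening: 0.153
grasp_force: 60.2
```

```bash
python3 -c "
from h import *
o=readout.get_obs();print(np.round(o['wrist_force'],1),np.round(o['torque'],2),mm(o['eef_pos']),o['time_s'])
for n in('side','top'):
    c=vision.camera(n);holes(c,.076,(.36,.66,.06,.36))
"
```

```text
[-5.   0.3  5.8] [-0.16  0.71  0.02] [507.2, 204.6, 114.2] 35.05
plane tilt [ 0.008 -0.005] n 568 z@mid 77.5 rect ([503.9, 201.5], [130.5, 217.2], 79.7)
plane tilt [ 0.    -0.005] n 923 z@mid 76.9 rect ([507.1, 204.4], [126.5, 217.7], 79.5)
```

The tray is on the shoulders (vertical force reversed to +6 N, floor top at 77 mm). Releasing and retracting straight up.

Call:
{"api": "play_rows", "payload": {"xyz": [[0, 0, 0], [0, 0, 0], [0, 0, 0], [0, 0, 0], [0, 0, 0], [0, 0, -10], [0, 0, -40], [0, 0, -80], [0, 0, -120], [0, 0, -150]], "rot": [[0, 0, 0], [0, 0, 0], [0, 0, 0], [0, 0, 0], [0, 0, 0], [0, 0, 0], [0, 0, 0], [0, 0, 0], [0, 0, 0], [0, 0, 0]], "grip": [0.2, 0.35, 0.55, 0.55, 0.55, 0.55, 0.55, 0.55, 0.55, 0.55]}}

```text
time_s: 36.4
eef_pos: [0.5076, 0.2047, 0.2663]
eef_rot: [-0.0, 0.996, -0.092, 0.001]
wrist_force: [-0.0, -0.5, -0.7]
opening: 0.548
grasp_force: 0.0
```

Call:
{"api": "play_rows", "payload": {"xyz": [[0, 30, -10], [0, 75, -20], [0, 130, -20], [0, 190, -20], [0, 250, -20], [0, 300, -20], [0, 320, -20], [0, 320, -20], [0, 320, -20], [0, 320, -20]], "rot": [[0, 0, 0], [0, 0, 0], [0, 0, 0], [0, 0, 0], [0, 0, 0], [0, 0, 0], [0, 0, 0], [0, 0, 0], [0, 0, 0], [0, 0, 0]], "grip": [0.55, 0.55, 0.55, 0.55, 0.55, 0.55, 0.55, 0.55, 0.55, 0.55]}}

```text
time_s: 37.65
eef_pos: [0.4487, -0.1091, 0.2836]
eef_rot: [-0.0, 0.996, -0.091, 0.0]
wrist_force: [0.3, -0.6, 0.7]
opening: 0.55
grasp_force: 0.0
```

```bash
python3 -c "
from h import *
cs={n:vision.camera(n) for n in('side','top')}
for n,c in cs.items():
    print(n);holes(c,.076,(.36,.66,.06,.36));brass(c)
im=np.zeros((600,800,3),np.uint8);im[:,:430]=cv2.resize(cs['side']['color'][120:215,225:310],(430,600),interpolation=cv2.INTER_CUBIC);im[:,435:800]=cv2.resize(cs['top']['color'][160:260,225:288],(365,600),interpolation=cv2.INTER_CUBIC)
cv2.imwrite('pics/p9.png',im[:,:,::-1])
"
```

```text
side
plane tilt [ 0.006 -0.011] n 558 z@mid 77.0 rect ([504.2, 201.9], [132.7, 216.8], 79.7)
brass [273.9 146. ] 311 ray@.085 [531.4, 281.6] 3d [503.8, 198.3, 137.6] zmax 152.4
brass [300.  148.2] 9 ray@.085 [605.6, 226.9] 3d [607.7, 231.2, 84.4] zmax 91.1
brass [243.8 154.5] 12 ray@.085 [419.2, 266.2] 3d [419.8, 267.4, 85.2] zmax 92.4
brass [228.1 165.3] 65 ray@.085 [353.1, 217.7] 3d [373.5, 327.4, 22.9] zmax 48.2
brass [306.7 160.9] 12 ray@.085 [589.0, 135.4] 3d [589.7, 138.5, 84.1] zmax 95.4
brass [247.5 168.6] 13 ray@.085 [401.9, 170.6] 3d [402.2, 172.4, 82.2] zmax 96.1
top
plane tilt [-0.001 -0.001] n 1568 z@mid 77.0 rect ([507.3, 204.7], [126.8, 217.7], 79.4)
brass [251.5 175.5] 4 ray@.085 [611.8, 233.4] 3d [611.3, 233.6, 88.7] zmax 96.1
brass [279.5 181.5] 4 ray@.085 [593.4, 139.8] 3d [592.5, 138.9, 95.8] zmax 101.0
brass [257.5 205.8] 146 ray@.085 [511.6, 210.5] 3d [508.5, 202.1, 150.5] zmax 158.3
brass [239.3 232.3] 3 ray@.085 [423.1, 267.6] 3d [424.0, 267.7, 90.7] zmax 91.6
brass [267.5 238.5] 4 ray@.085 [404.7, 174.4] 3d [404.9, 173.7, 94.6] zmax 100.4
brass [224.3 245.3] 32 ray@.085 [379.9, 315.4] 3d [377.5, 328.4, 31.3] zmax 51.1
```

View pics/p9.png

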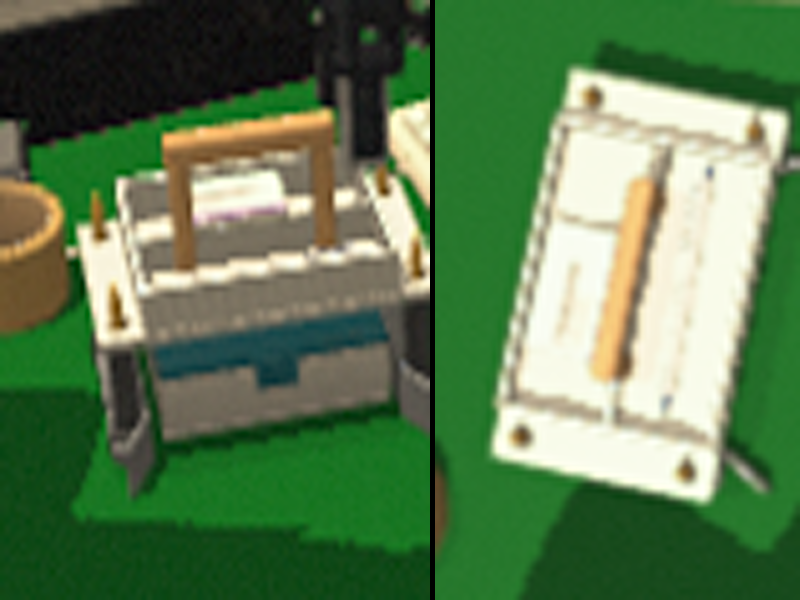

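All four pins stand through their own holes (right crop (593,97), (755,132), (520,435), (685,470)). The tray is level with its floor top at 77 mm, the carton and pen are in it, and the shut kit sits in the bay below. Handing in.

```bash
python3 -c "
from bench import ctrl
print(ctrl.hand_in())"
```

```text
the job is handed in; nothing more can be done
None
```

The job is handed in at about 38 s: lid shut, kit home against the back stop, tray level on all four posts with its carton and pen inside; the hand-in call returned no verdict.

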